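Lever open the gold spool case

TASK

Pick up the green-handled case opener from the grey mat, slip its blade under the front edge of the cover of the case with the gold-yellow cover, and lever that cover up with the blade until it stands well open, past 45 degrees. Then lay the opener back down on the mat. Keep the gripper itself off the gold cover, leave the red and blue cases shut, and do not let go of the opener in the air.

Things in the scene. Friction and masses are not known exactly. Their poses are not given: they have to be found in the camera images.
- opener: Loose case opener lying on the mat, 90 g. Green handle, a bar 100 long (x) x 20 wide (y) x 22 high (z), black ring at its -x end. Level steel blade 18 wide, 3 thick, at mid-height of the handle (11 mm above its underside), 80 mm out of its +x end. Origin: centre of the handle's underside; +x to the blade's tip, 130 mm from the origin; z up. Balances about 15 mm ahead of the origin.
- mat: Grey service mat fixed on the table, 280 (its x) x 220 (y) x 3 mm thick. Origin: centre of its underside, on the table; z up.
- gold_case: White case fixed to the table, gold-yellow rimmed cover, yellow spools inside. 100 (x) x 120 (y) x 44 mm high. Origin: centre of its underside, z up. Front faces its -x, towards the robot. The front wall (outer face x = -50) is only 30 high: below the cover is an open slot, 30 to 44 mm up, 112 wide, to let a blade in; nothing inside stands above 22 mm.
- gold_cover (a joint): Angle of the gold cover: 0 shut (level), growing as its front edge rises, to 1.8; starts at 0 to 0.05. Cover 108 (x) x 120 (y) x 4 mm, hinged on the case's back top edge (line along y at case x = +50, z = 44 mm). Stiff hinge: 1 to 2 N at the front edge moves it and it stays where left.
- gold_lip (a point): Middle of the lower front edge of the gold cover, 108 mm from the hinge; shut, it is at case x = -58, z = 44 mm, 8 mm beyond the front wall. Moves with the cover.
- red_cover (a joint): Angle of the cover of the look-alike case with the red rim and red spools; 0 is shut. Stays shut.
- blue_cover (a joint): Angle of the cover of the look-alike case with the blue rim and blue spools; 0 is shut. Stays shut. The three cases stand side by side in any order, about 20 mm or more apart, all of one size.
Things that resemble listed ones, but are neither listed nor needed, are in the scene too. Of the things like the opener, leave any that is brown or white; of the rest the larger one is meant.

How it is judged:
By the outcome, as a careful person would: the job done as asked, in the order asked, and still so for the second after the job is handed in, with the robot touching nothing.
It also fails if it takes over 54 s, if anything falls off the work surface, if the arm or the gripper's body presses on something with over 40 N, if the wrist force passes 120 N, or if a joint passes its speed limit or range.

ROBOT

A 7-joint arm with a two-finger parallel gripper is mounted at the origin on the work surface. World frame = base frame: x ahead of the robot, y to its left, z up, the work surface at z = 0. Lengths are in m, angles in rad, forces in N, time in s.
With the tool pointing down it reaches from about 0.4 to 0.85 m from the base axis. Payload 10.4 kg.
Tool frame: the origin (TCP) lies midway between the tips of the shut fingers; the grasp point (between the pads) lies 19 mm behind it; z points along the fingers, y is the line along which they close (so a half turn about z gives the same grasp; the last joint's range is limited). The gripper opens to 85 mm and grips with 20 to 120 N. Pads are 22 mm wide; open, the fingers measure 114 mm over their backs; the gripper's body (76 mm by 85 mm) begins 54 mm behind the grasp point. The pads swing forward as they close: fully open they stand 13 mm farther back than shut.
Start: joints at [-1.244, 0.332, -0.065, 1.46, 0.022, 1.35, -0.088], TCP at [0.214, 0.587, 0.192] pointing down, gripper open.
Joint ranges: [-2.6, 2.6], [-0.5, 2.12], [-1.47, 1.34], [0.16, 2.42], [-1.27, 4.41], [0.06, 2.06], [-2.6, 2.6]. Speed limits (rad/s): [2.22, 2.22, 2.79, 2.79, 3.14, 3.14, 3.14].

INTERFACE

Orientations are given as a unit quaternion [x, y, z, w].
In Python, from workcell import get_obs, camera, camera_params, hand_in gives the robot as it stands.
- The arm moves only by the tool carry_out, never from a script. Its argument "commands" is a list that holds one entry, the list of rows, each a list of 6 numbers: the shift along the tool's x, y, z in units of 40 mm (1.0 is 40 mm), then the turn, a rotation vector about the tool's x, y, z in units of 6 degrees (1.0 is 6 degrees). In form: [[[x, y, z, ax, ay, az], ...]]. A call has 1 to 20 rows; each row shifts and turns the commanded pose from where the row before left it, along the tool's axes as they then stand; what a row does not reach is not made up. A row lasts 1/12 s, in which the tool goes at most 41.7 mm and 7.16 degrees, less where a joint would pass 70% of its speed; a pose out of reach is approached as far as the arm can. A call is refused whole if a number of a shift passes 1 or a number of a turn 1, either way. A call with a gripper value outside its range is refused whole. "hand" is the closure, from -1 (fully open) to 1 (shut), set as the call begins (left out, the last holds). The fingers move at their own pace and stop on an object; "force" is the grip in N (left out, the last holds). Time passes only in rows, so rows that do not move let the fingers close. It gives the time, the measured TCP pose, the force, the opening and the grip force at its end, in the units of the state.
- get_obs(): the state, without advancing time (a new reading comes with each control period).
- camera(name): name is "scene" or "top"; returns the picture (480x640x3 uint8, red, green, blue); there is no depth.
- camera_params(name): a dict with "mtx" (3x3 intrinsics, pixels), "R" (3x3) and "t" (3): a world point X has camera coordinates R X + t. Camera axes: x right, y down, z forward; pixel columns grow to the right and rows downward; lengths in m; the calibration is good to about 2 mm. A picture is of the moment at which its call begins. camera_params takes no time and is no camera call.
- hand_in(): hands the job in; it is judged then, once.
The state is a dict: "clock": time; "joint_pos": joint angles; "joint_velocities": joint speeds; "tau": joint torques, N m; "position": TCP position; "ee_rot": TCP orientation; "ft_force": force on the tool from outside, world axes, zero at the start; "torque": the same for the moment, N m; "grip_width": opening from 0.0 (shut) to 1.0 (fully open); "grasp_force": force on a finger pad.
Only numpy, scipy, OpenCV 4.12 (cv2) and the standard library are available. Lean on these libraries where they do the work, as an engineer would, in place of code of your own. Each camera call takes 0.05 s, during which the arm holds its last target. There are 200 camera calls.

## Working session

There is one attempt and no reset: what is moved stays moved. The work goes in short steps, Python scripts to look and compute and a tool call to move; the robot and the scene stay as the last step left them, time stands still between calls to the robot, and variables do not carry over. Pictures are saved under pics/ and viewed, at most 10 in all, crops included, and the job is handed in when it is done.

Besides the shell and the picture viewer there is one more tool, called after "Emit:" by a JSON object that holds its "api" and its "payload", one argument or row to a line. carry_out: Moves the arm, as the interface text tells. Its arguments: {"type":"object","properties":{"commands":{"type":"array"},"hand":{"type":"number"},"force":{"type":"number"}},"required":["commands"]}

```bash
mkdir -p pics; python3 - <<'E'
from workcell import *
import cv2
for n in("scene","top"):
    cv2.imwrite(f"pics/{n}0.png",camera(n)[:,:,::-1]); p=camera_params(n); print(n,p)
o=get_obs();print(o)
E
```

```text
scene {'mtx': array([[434.17679127,   0.        , 318.18642025],
       [  0.        , 434.17679127, 243.06490922],
       [  0.        ,   0.        ,   1.        ]]), 'R': array([[ 0.04503702,  0.99897494,  0.00455449],
       [ 0.78966556, -0.03280746, -0.61265975],
       [-0.61188232,  0.03118889, -0.79033365]]), 't': array([ 0.04496293, -0.31820581,  1.33469855])}
top {'mtx': array([[504.19311456,   0.        , 328.56450556],
       [  0.        , 504.19311456, 245.21465565],
       [  0.        ,   0.        ,   1.        ]]), 'R': array([[-0.03008118, -0.99953998, -0.00386753],
       [-0.98578773,  0.03030667, -0.16523939],
       [ 0.16528058, -0.00115804, -0.98624591]]), 't': array([-0.03968158,  0.47570802,  1.13336451])}
{'clock': 0.1, 'joint_pos': array([-1.24361682,  0.33278872, -0.06471973,  1.46084079,  0.0215865 ,
        1.34990906, -0.08850054]), 'joint_velocities': array([-2.93250214e-04, -6.38363552e-04, -8.94161536e-05, -2.40016934e-03,
       -5.54962313e-04, -6.81371252e-04,  1.19359984e-03]), 'tau': array([ 1.20474055e-03, -6.26743841e+01,  4.89756942e-02, -3.92431855e+01,
        1.63012074e-02,  6.94735572e-03,  9.98007266e-06]), 'position': array([0.2140399 , 0.58680137, 0.19171593]), 'ee_rot': array([ 1.73982794e-01,  9.84748494e-01, -6.18973212e-04, -9.04535756e-05]), 'ft_force': array([-0.22329459, -0.0980135 , -0.52774586]), 'torque': array([ 0.01623883, -0.00704371, -0.00165352]), 'grasp_force': 0.0, 'grip_width': 0.9972085073263891}
```

View pics/top0.png

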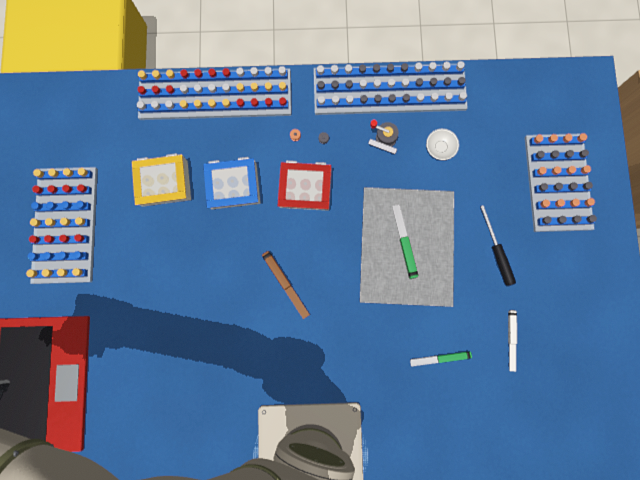

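View pics/scene0.png

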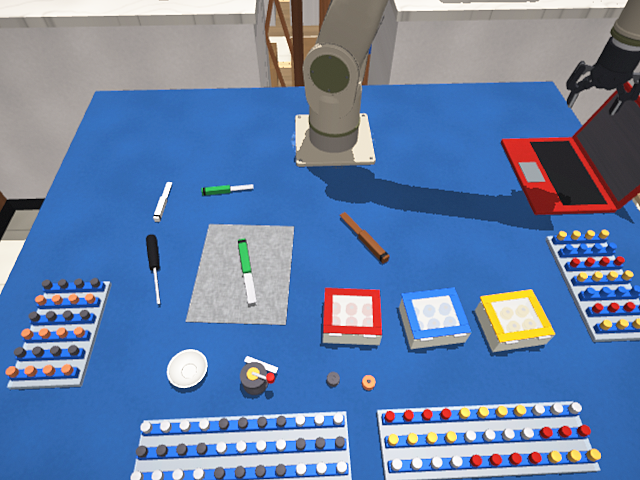

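Top view: the opener is on the mat, with its blade tip near (397,206) and ring end near (413,277). The gold case is at about (161,180). I'll enlarge both.

```bash
python3 - <<'E'
import cv2,numpy as np
a=cv2.imread("pics/top0.png"); b=cv2.imread("pics/scene0.png")
r=lambda im,x,y,w,h,s:cv2.resize(im[y:y+h,x:x+w],None,fx=s,fy=s,interpolation=cv2.INTER_CUBIC)
L=r(a,375,195,60,90,6) ; R=r(a,120,145,80,70,5)
c=np.zeros((540,800,3),np.uint8); c[:540,:360]=L; c[:350,380:780]=R
for i in range(0,60,10): cv2.putText(c,str(375+i),(i*6,10),0,.35,(255,255,255),1);c[:,i*6]=c[:,i*6]//2
for i in range(0,90,10): cv2.putText(c,str(195+i),(0,i*6+10),0,.35,(0,255,255),1);c[i*6,:360]//=2
for i in range(0,80,10): cv2.putText(c,str(120+i),(380+i*5,10),0,.35,(255,255,255),1);c[:350,380+i*5]//=2
for i in range(0,70,10): cv2.putText(c,str(145+i),(380,i*5+10),0,.35,(0,0,255),1);c[i*5,380:]//=2
cv2.imwrite("pics/crop0.png",c)
E
```

```text
(no output)
```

View pics/crop0.png

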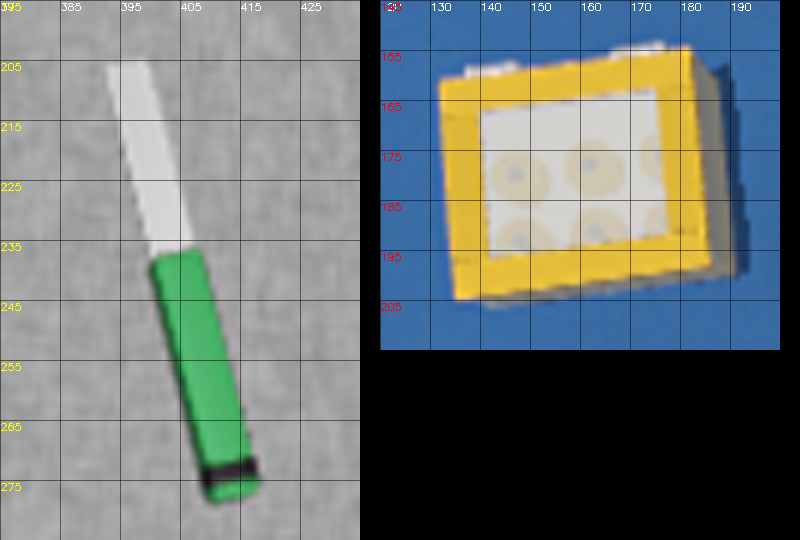

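The crop gives these full-image pixels:
- **Blade tip:** (396.4,205.7).
- **Handle:** front (404.2,237.7), rear (413.8,276.7).
- **Cover corners:** back (132,161) and (182.4,154.2), front (186.2,197.8) and (135.4,205).

```bash
cat > h.py <<'E'
from workcell import *
import numpy as np
from scipy.spatial.transform import Rotation as Ro
def px(n,u,v,z):
    p=camera_params(n); R,t=p["R"],p["t"]; d=R.T@np.linalg.solve(p["mtx"],[u,v,1]); c=-R.T@t
    return c+d*(z-c[2])/d[2]
def uv(n,X):
    p=camera_params(n); q=p["mtx"]@(p["R"]@np.array(X)+p["t"]); return q[:2]/q[2]
E
python3 - <<'E'
from h import *
np.set_printoptions(precision=4,suppress=True)
t,f,e=px("top",396.4,205.7,.0155),px("top",404.2,237.7,.025),px("top",413.8,276.7,.025)
print(t,f,e,np.linalg.norm(t-f),np.linalg.norm(f-e),np.degrees(np.arctan2(*(t-e)[1::-1])))
C=[px("top",*q,.048) for q in((132,161),(182.4,154.2),(186.2,197.8),(135.4,205))]
print(*C,[np.linalg.norm(C[i]-C[i-1]) for i in range(4)])
d=C[2]-C[3];d2=C[0]-C[3];d3=C[1]-C[2]
print(np.degrees(np.arctan2(d[1],d[0]))+90,[np.degrees(np.arctan2(x[1],x[0])) for x in(d2,d3)],"front mid",(C[2]+C[3])/2)
o=get_obs();R=Ro.from_quat(o["ee_rot"]).as_matrix();print(R)
m=px("top",407,247,.003)
for q in((364,188),(454,191),(453,306),(360,303)):print(px("top",*q,.003))
E
```

```text
[ 0.5696 -0.2201  0.0155] [ 0.4892 -0.2331  0.025 ] [ 0.3963 -0.2504  0.025 ] 0.08199057726398915 0.09451360233786292 9.903449557201633
[0.6903 0.4072 0.048 ] [0.7035 0.2875 0.048 ] [0.596  0.2767 0.048 ] [0.5823 0.3956 0.048 ] [np.float64(0.10863236674337365), np.float64(0.12041987338461253), np.float64(0.10800997814226734), np.float64(0.11964827465137595)]
6.572341791806281 [np.float64(6.1722972015854864), np.float64(5.761535946712987)] front mid [0.5891 0.3361 0.048 ]
[[-0.9395  0.3427 -0.0004]
 [ 0.3427  0.9395 -0.0012]
 [-0.     -0.0013 -1.    ]]
[ 0.6195 -0.1451  0.003 ]
[ 0.6051 -0.3643  0.003 ]
[ 0.3266 -0.3421  0.003 ]
[ 0.3403 -0.124   0.003 ]
```

Emit:
{"api": "carry_out", "payload": {
  "commands": [
    [[-0.5,-0.3,0,0,0,0],[-0.5,-0.3,0,0,0,0],[-0.5,-0.3,0,0,0,0],[-0.5,-0.3,0,0,0,0],[-0.5,-0.3,0,0,0,0],[-0.5,-0.3,0,0,0,0],[-0.5,-0.3,0,0,0,0],[-0.5,-0.3,0,0,0,0],[-0.5,-0.3,0,0,0,0],[-0.5,-0.3,0,0,0,0],[-0.5,-0.3,0,0,0,0],[-0.5,-0.3,0,0,0,0],[-0.5,-0.3,0,0,0,0],[-0.5,-0.3,0,0,0,0],[-0.5,-0.3,0,0,0,0],[-0.5,-0.3,0,0,0,0]]
  ],
  "hand": -1,
  "force": 100
}}

```text
clock: 1.43
position: [0.4494, 0.296, 0.1921]
ee_rot: [0.174, 0.985, -0.0, -0.0]
ft_force: [0.3, 0.3, 0.1]
grip_width: 0.996
grasp_force: 0.0
```

Emit:
{"api": "carry_out", "payload": {
  "commands": [
    [[0,0,0,0,0,1],[0,0,0,0,0,1],[0,0,0,0,0,1],[0,0,0,0,0,1],[0,0,0,0,0,1],[0,0,0,0,0,1],[0,0,0,0,0,1],[0,0,0,0,0,1],[0,0,0,0,0,1],[0,0,0,0,0,1],[0,0,0,0,0,1],[0,0,0,0,0,1],[0,0,0,0,0,1],[0,0,0,0,0,1],[0,0,0,0,0,1],[0,0,0,0,0,1],[0,0,0,0,0,1],[0,0,0,0,0,1],[0,0,0,0,0,1],[0,0,0,0,0,1]]
  ]
}}

```text
clock: 3.1
position: [0.4488, 0.297, 0.192]
ee_rot: [0.941, 0.339, -0.0, 0.0]
ft_force: [-0.9, -0.2, -0.4]
grip_width: 1.002
grasp_force: 0.0
```

Emit:
{"api": "carry_out", "payload": {
  "commands": [
    [[0,0,0,0,0,1],[0,0,0,0,0,1],[0,0,0,0,0,1],[0,0,0,0,0,1],[0,0,0,0,0,1],[0,0,0,0,0,0],[0,0,0,0,0,0]]
  ]
}}

```text
clock: 3.68
position: [0.4488, 0.297, 0.1922]
ee_rot: [0.996, 0.088, -0.0, 0.0]
ft_force: [-0.3, 0.2, -0.3]
grip_width: 0.999
grasp_force: 0.0
```

```bash
cat >> h.py <<'E'
def go(P,yaw):
    "needed shift in tool units and yaw in units to reach TCP P, tool x at yaw deg, z down"
    o=get_obs();r=Ro.from_quat(o["ee_rot"]);c,s=np.cos(np.radians(yaw)),np.sin(np.radians(yaw))
    T=Ro.from_matrix(np.array([[c,s,0],[s,-c,0],[0,0,-1.]]))
    print("clock",o["clock"],"pos",o["position"].round(4),"F",o["ft_force"].round(2),"q",o["joint_pos"].round(2),"grip",o["grip_width"],o["grasp_force"])
    x=r.as_matrix()[:,0];print("yaw",np.degrees(np.arctan2(x[1],x[0])),"tool z",r.as_matrix()[:,2].round(4))
    print("turn units",(np.degrees((r.inv()*T).as_rotvec())/6).round(3),"shift now",(r.inv().apply(P-o["position"])/.04).round(3),"shift after turn",(T.inv().apply(P-o["position"])/.04).round(3))
E
python3 -c "
from h import *
a=np.radians(10.1);go(np.array([.441+.015*np.cos(a),-.2425+.015*np.sin(a),.006]),10.1)"
```

```text
clock 3.6833 pos [0.4488 0.297  0.1922] F [-0.26  0.2  -0.3 ] q [-0.98  0.14  0.34  1.71 -0.05  1.3  -2.02] grip 0.9987454726004285 0.0
yaw 10.144322956682261 tool z [-4.e-04 -3.e-04 -1.e+00]
turn units [0.002 0.004 0.007] shift now [-2.192 13.242  4.658] shift after turn [-2.184 13.245  4.654]
```

Emit:
{"api": "carry_out", "payload": {
  "commands": [
    [[-0.11,0.66,0,0,0,0],[-0.11,0.66,0,0,0,0],[-0.11,0.66,0,0,0,0],[-0.11,0.66,0,0,0,0],[-0.11,0.66,0,0,0,0],[-0.11,0.66,0,0,0,0],[-0.11,0.66,0,0,0,0],[-0.11,0.66,0,0,0,0],[-0.11,0.66,0,0,0,0],[-0.11,0.66,0,0,0,0],[-0.11,0.66,0,0,0,0],[-0.11,0.66,0,0,0,0],[-0.11,0.66,0,0,0,0],[-0.11,0.66,0,0,0,0],[-0.11,0.66,0,0,0,0],[-0.11,0.66,0,0,0,0],[-0.11,0.66,0,0,0,0],[-0.11,0.66,0,0,0,0],[-0.11,0.66,0,0,0,0],[-0.11,0.66,0,0,0,0]]
  ]
}}

```text
clock: 5.35
position: [0.4535, -0.2394, 0.1925]
ee_rot: [0.996, 0.089, 0.0, -0.0]
ft_force: [0.8, 1.0, 0.5]
grip_width: 1.002
grasp_force: 0.0
```

Emit:
{"api": "carry_out", "payload": {
  "commands": [
    [[0,0.05,0.4,0,0,0],[0,0,0.4,0,0,0],[0,0,0.4,0,0,0],[0,0,0.4,0,0,0],[0,0,0.4,0,0,0],[0,0,0.4,0,0,0],[0,0,0.4,0,0,0],[0,0,0,0,0,0],[0,0,0,0,0,0]]
  ]
}}

```text
clock: 6.1
position: [0.4534, -0.2401, 0.0802]
ee_rot: [0.996, 0.088, -0.001, -0.0]
ft_force: [0.1, -0.0, -0.3]
grip_width: 1.0
grasp_force: 0.0
```

```bash
python3 -c "
from h import *
import cv2
a=np.radians(10.1);go(np.array([.441+.015*np.cos(a),-.2425+.015*np.sin(a),.006]),10.1)
im=camera('scene')[180:330,170:310,::-1];cv2.imwrite('pics/s1.png',cv2.resize(im,None,fx=4,fy=4,interpolation=2))"
```

```text
clock 6.1 pos [ 0.4534 -0.2401  0.0802] F [ 0.1  -0.01 -0.25] q [-0.39  0.25  0.9   1.93 -0.22  1.07 -0.8 ] grip 0.9997922427002379 0.0
yaw 10.080134882770377 tool z [-0.0016 -0.     -1.    ]
turn units [-0.002  0.015 -0.003] shift now [0.061 0.005 1.854] shift after turn [0.058 0.004 1.854]
```

View pics/s1.png

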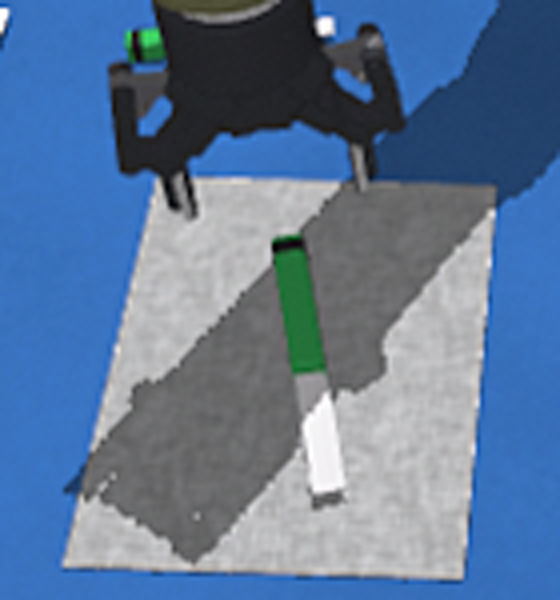

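The fingers straddle the handle, which runs from (288,240) to (310,372) in the crop, and the yaw matches. I'll descend and close.

Emit:
{"api": "carry_out", "payload": {
  "commands": [
    [[0,0,0.3,0,0,0],[0.06,0,0.3,0,0,0],[0,0,0.3,0,0,0],[0,0,0.3,0,0,0],[0,0,0.3,0,0,0],[0,0,0.2,0,0,0],[0,0,0.15,0,0,0],[0,0,0,0,0,0],[0,0,0,0,0,0]]
  ]
}}

```text
clock: 6.9
position: [0.4562, -0.2399, 0.0063]
ee_rot: [0.996, 0.087, -0.0, 0.0]
ft_force: [0.2, 1.0, 0.6]
grip_width: 1.002
grasp_force: 0.0
```

Emit:
{"api": "carry_out", "payload": {
  "commands": [
    [[0,0,0,0,0,0],[0,0,0,0,0,0],[0,0,0,0,0,0],[0,0,0,0,0,0],[0,0,0,0,0,0],[0,0,0,0,0,0],[0,0,0,0,0,0],[0,0,0,0,0,0],[0,0,0,0,0,0],[0,0,0,0,0,0],[0,0,0,0,0,0],[0,0,0,0,0,0]]
  ],
  "hand": 1,
  "force": 100
}}

```text
clock: 7.9
position: [0.4563, -0.2397, 0.0063]
ee_rot: [0.996, 0.087, -0.0, -0.0]
ft_force: [0.6, -0.4, 0.1]
grip_width: 0.002
grasp_force: 0.0
```

The gripper shut fully on nothing. I need to look.

```bash
python3 -c "
from h import *
import cv2
a=camera('scene')[150:330,170:330,::-1];b=camera('top')[180:320,340:470,::-1]
c=np.zeros((540,800,3),np.uint8);a=cv2.resize(a,None,fx=2.5,fy=2.5,interpolation=2);b=cv2.resize(b,None,fx=3,fy=3,interpolation=2)
c[:450,:400]=a;c[:420,405:795]=b
cv2.imwrite('pics/s2.png',c)"
```

```text
(no output)
```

View pics/s2.png

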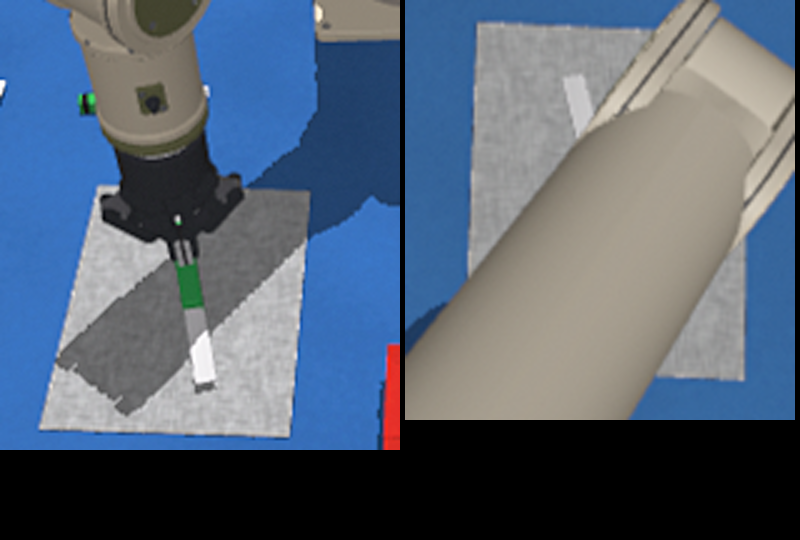

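```bash
python3 -c "
from h import *
o=get_obs();print({k:np.round(v,3) for k,v in o.items()})
p=o['position']
for z in(.0063,.025,.04,.06):
  q=uv('scene',[p[0],p[1],z]);print(z,q,(q-[170,150])*2.5)
for d in (-.05,.015,.05): 
  a=np.radians(10.1);print(d,(uv('scene',[.441+d*np.cos(a),-.2425+d*np.sin(a),.025])-[170,150])*2.5)
import cv2
a=camera('scene')[225:280,215:275,::-1];cv2.imwrite('pics/s3.png',cv2.resize(a,None,fx=10,fy=10,interpolation=2))
"
```

```text
{'clock': np.float64(8.0), 'joint_pos': array([-0.315,  0.378,  0.828,  1.98 , -0.346,  0.929, -0.707]), 'joint_velocities': array([ 0.   ,  0.001, -0.   , -0.001, -0.   , -0.001, -0.001]), 'tau': array([-0.0000e+00, -4.1672e+01,  1.0693e+01, -3.0267e+01,  1.3000e-02,
        3.0000e-03,  0.0000e+00]), 'position': array([ 0.456, -0.24 ,  0.006]), 'ee_rot': array([ 0.996,  0.087,  0.   , -0.   ]), 'ft_force': array([ 0.072, -0.148, -0.39 ]), 'torque': array([ 0.014, -0.033,  0.019]), 'grasp_force': np.float64(0.0), 'grip_width': np.float64(0.0)}
0.0063 [245.79884651 262.27801098] [189.49711627 280.69502746]
0.025 [244.79435559 257.71652017] [186.98588898 269.29130044]
0.04 [243.9674998  253.96168773] [184.9187495  259.90421933]
0.06 [242.83454666 248.81683751] [182.08636665 247.04209376]
-0.05 [178.99084461 216.4854076 ]
0.015 [186.82594499 268.80678642]
0.05 [191.29476232 298.6487378 ]
```

View pics/s3.png

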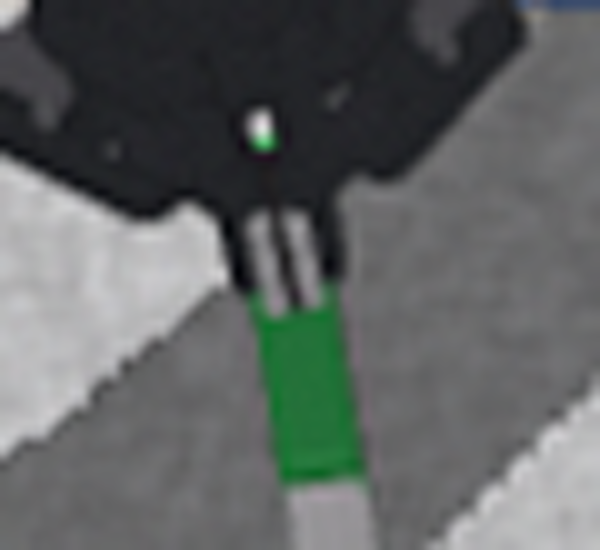

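```bash
python3 -c "
from h import *
p=np.array([.4534,-.2401]);a=np.radians(10.1);y=np.array([np.sin(a),-np.cos(a)]);x=np.array([np.cos(a),np.sin(a)])
for z in(.08,.093,.11,.13,.15):
  print(z,[uv('scene',[*(p+s*.0425*y+f*x*.011),z]).round(1) for s in(1,-1) for f in (1,-1)])
print('seen s1 217.5,233.7 / 260.5,227.5')
p=np.array([.4563,-.2397])
for z in(.006,.02,.03,.04,.05): print(z,[uv('scene',[*(p+f*x*.011),z]).round(1) for f in(1,-1)])
print('seen s3 244.5,256')
"
```

```text
0.08 [array([223.2, 249.5]), array([222.3, 241.9]), array([260.8, 243. ]), array([259.5, 235.7])]
0.093 [array([222.2, 246. ]), array([221.3, 238.4]), array([260.3, 239.5]), array([258.9, 232.1])]
0.11 [array([220.9, 241.3]), array([220. , 233.6]), array([259.5, 234.7]), array([258.1, 227.3])]
0.13 [array([219.3, 235.5]), array([218.4, 227.9]), array([258.5, 229. ]), array([257.2, 221.5])]
0.15 [array([217.6, 229.6]), array([216.8, 221.9]), array([257.6, 223. ]), array([256.2, 215.5])]
seen s1 217.5,233.7 / 260.5,227.5
0.006 [array([246.4, 266. ]), array([245.3, 258.7])]
0.02 [array([245.6, 262.6]), array([244.5, 255.3])]
0.03 [array([245.1, 260.2]), array([244. , 252.8])]
0.04 [array([244.5, 257.7]), array([243.4, 250.3])]
0.05 [array([244. , 255.1]), array([242.9, 247.7])]
seen s3 244.5,256
```

Both pictures put the fingertips about 40 mm higher than the reported TCP (front tip at about z 0.132 against a reported 0.080 + 0.013 open, and about 0.046 against 0.006). That explains the empty close without contact. I'll reopen and descend in small steps, watching the force.

Emit:
{"api": "carry_out", "payload": {
  "commands": [
    [[0,0,0,0,0,0],[0,0,0,0,0,0],[0,0,0,0,0,0],[0,0,0,0,0,0],[0,0,0,0,0,0],[0,0,0,0,0,0],[0,0,0,0,0,0],[0,0,0,0,0,0]]
  ],
  "hand": -1
}}

```text
clock: 8.72
position: [0.4564, -0.2396, 0.0064]
ee_rot: [0.996, 0.087, 0.0, -0.0]
ft_force: [-0.4, 0.2, -0.6]
grip_width: 0.998
grasp_force: 0.0
```

Emit:
{"api": "carry_out", "payload": {
  "commands": [
    [[0,0,0.1,0,0,0],[0,0,0.1,0,0,0],[0,0,0.1,0,0,0],[0,0,0.1,0,0,0],[0,0,0.1,0,0,0],[0,0,0,0,0,0],[0,0,0,0,0,0]]
  ]
}}

```text
clock: 9.3
position: [0.4561, -0.2397, -0.0139]
ee_rot: [0.996, 0.087, -0.0, -0.0]
ft_force: [1.6, -0.7, 0.1]
grip_width: 0.997
grasp_force: 0.0
```

```bash
python3 -c "
from h import *
import cv2
a=np.radians(10.1);go(np.array([.441+.015*np.cos(a),-.2425+.015*np.sin(a),-.034]),10.1)
b=camera('scene')[215:285,200:290,::-1];cv2.imwrite('pics/s4.png',cv2.resize(b,None,fx=8,fy=8,interpolation=2))"
```

```text
clock 9.3 pos [ 0.4561 -0.2397 -0.0139] F [ 1.58 -0.66  0.08] q [-0.29  0.41  0.8   1.99 -0.38  0.89 -0.68] grip 0.9968152056865983 0.0
yaw 9.950560737349536 tool z [-7.e-04  1.e-04 -1.e+00]
turn units [-0.002  0.006 -0.025] shift now [-0.008  0.003  0.502] shift after turn [-0.008  0.003  0.502]
```

View pics/s4.png

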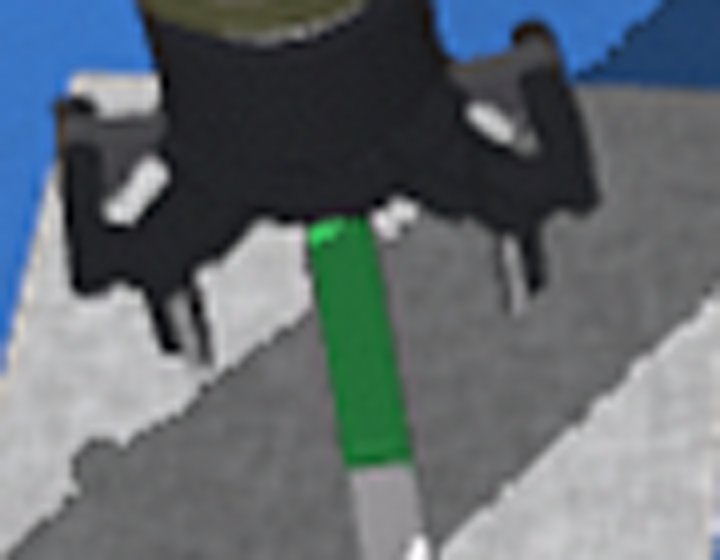

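The reported z is now -14 mm with no contact, so the reading is confirmed about 40 mm low. I'll go down another 20 mm and grip.

Emit:
{"api": "carry_out", "payload": {
  "commands": [
    [[0,0,0.1,0,0,0],[0,0,0.1,0,0,0],[0,0,0.1,0,0,0],[0,0,0.1,0,0,0],[0,0,0.08,0,0,0],[0,0,0,0,0,0],[0,0,0,0,0,0]]
  ]
}}

```text
clock: 9.93
position: [0.4561, -0.2397, -0.033]
ee_rot: [0.996, 0.087, -0.0, -0.0]
ft_force: [0.1, 0.2, -0.2]
grip_width: 0.999
grasp_force: 0.0
```

Emit:
{"api": "carry_out", "payload": {
  "commands": [
    [[0,0,0,0,0,0],[0,0,0,0,0,0],[0,0,0,0,0,0],[0,0,0,0,0,0],[0,0,0,0,0,0],[0,0,0,0,0,0],[0,0,0,0,0,0],[0,0,0,0,0,0],[0,0,0,0,0,0],[0,0,0,0,0,0],[0,0,0,0,0,0],[0,0,0,0,0,0]]
  ],
  "hand": 1,
  "force": 100
}}

```text
clock: 10.93
position: [0.4566, -0.2399, -0.0324]
ee_rot: [0.996, 0.087, 0.0, -0.0]
ft_force: [-1.9, 1.0, 6.5]
grip_width: 0.212
grasp_force: 98.5
```

Emit:
{"api": "carry_out", "payload": {
  "commands": [
    [[0,0,-0.1,0,0,0],[0,0,-0.2,0,0,0],[0,0,-0.3,0,0,0],[0,0,-0.3,0,0,0],[0,0,-0.3,0,0,0],[0,0,-0.3,0,0,0],[0,0,-0.3,0,0,0],[0,0,-0.3,0,0,0],[0,0,-0.3,0,0,0],[0,0,-0.3,0,0,0],[0,0,-0.3,0,0,0],[0,0,0,0,0,0],[0,0,0,0,0,0]]
  ]
}}

```text
clock: 12.02
position: [0.4568, -0.2396, 0.0877]
ee_rot: [0.996, 0.087, 0.001, -0.0]
ft_force: [0.6, -0.2, -0.4]
grip_width: 0.21
grasp_force: 97.7
```

```bash
python3 -c "
from h import *
go(np.array([.437,.3196,.085]),6.2)"
```

```text
clock 12.0167 pos [ 0.4568 -0.2396  0.0877] F [ 0.59 -0.17 -0.43] q [-0.4   0.24  0.9   1.91 -0.21  1.08 -0.81] grip 0.2102772796018104 97.73908853530884
yaw 9.979995759512393 tool z [ 1.3e-03  3.0e-04 -1.0e+00]
turn units [-0.001 -0.013  0.63 ] shift now [  1.934 -13.853   0.071] shift after turn [  1.017 -13.951   0.068]
```

Emit:
{"api": "carry_out", "payload": {
  "commands": [
    [[0,0,0,0,0,0.63],[0.055,-0.3,0,0,0,0],[0.055,-0.75,0,0,0,0],[0.055,-0.75,0,0,0,0],[0.055,-0.75,0,0,0,0],[0.055,-0.75,0,0,0,0],[0.055,-0.75,0,0,0,0],[0.055,-0.75,0,0,0,0],[0.055,-0.75,0,0,0,0],[0.055,-0.75,0,0,0,0],[0.055,-0.75,0,0,0,0],[0.055,-0.75,0,0,0,0],[0.055,-0.75,0,0,0,0],[0.055,-0.75,0,0,0,0],[0.055,-0.75,0,0,0,0],[0.055,-0.75,0,0,0,0],[0.055,-0.75,0,0,0,0],[0.055,-0.75,0,0,0,0],[0.055,-0.75,0,0,0,0],[0,-0.2,0,0,0,0]]
  ]
}}

```text
clock: 13.68
position: [0.4369, 0.2963, 0.0861]
ee_rot: [0.998, 0.057, -0.001, -0.0]
ft_force: [-0.1, 0.6, -0.5]
grip_width: 0.21
grasp_force: 98.0
```

Emit:
{"api": "carry_out", "payload": {
  "commands": [
    [[0,-0.1,0.2,0,0,0],[0,-0.1,0.2,0,0,0],[0,0,0.2,0,0,0],[0,0,0.2,0,0,0],[0,0,0.2,0,0,0],[0,0,0.2,0,0,0],[0,0,0.2,0,0,0],[0,0,0,0,0,0],[0,0,0,0,0,0]]
  ]
}}

```text
clock: 14.43
position: [0.4377, 0.299, 0.0308]
ee_rot: [0.999, 0.054, -0.0, 0.0]
ft_force: [-0.3, -1.0, -1.0]
grip_width: 0.207
grasp_force: 98.0
```

```bash
python3 -c "
from h import *
import cv2
go(np.array([.437,.3196,-.0094]),6.2)
b=camera('scene')[240:360,440:570,::-1];c=camera('top')[140:240,110:240,::-1]
o=np.zeros((600,800,3),np.uint8);b=cv2.resize(b,None,fx=3,fy=3,interpolation=2);c=cv2.resize(c,None,fx=3,fy=3,interpolation=2)
o[:360,:390]=b;o[:300,400:790]=c;cv2.imwrite('pics/s5.png',o[:370])"
```

```text
clock 14.4333 pos [0.4377 0.299  0.0308] F [-0.34 -1.02 -1.04] q [-1.1   0.3   0.48  1.91 -0.16  0.97 -2.01] grip 0.2068554711155062 97.97145009040833
yaw 6.157469737124324 tool z [-5.e-04 -6.e-04 -1.e+00]
turn units [ 0.005  0.005 -0.007] shift now [ 0.038 -0.513  1.005] shift after turn [ 0.038 -0.513  1.005]
```

View pics/s5.png

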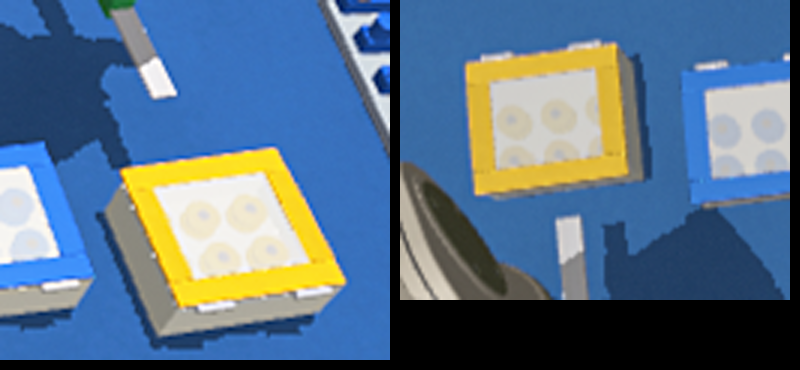

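The blade tip is at about (494.7,272.3) in the scene view and (166.2,212.5) in the top view. I'll triangulate it.

```bash
python3 -c "
from h import *
import cv2
P=[(lambda p:p['mtx']@np.c_[p['R'],p['t']])(camera_params(n)) for n in('scene','top')]
X=cv2.triangulatePoints(*P,np.array([[494.7],[272.3]]),np.array([[166.2],[212.5]])).ravel();X=X[:3]/X[3]
print(X,uv('scene',X),uv('top',X),uv('scene',[.550,.311,.077]),uv('top',[.55,.311,.077]))
# scene check of gold cover front corners
for c in [(.5823,.3956,.048),(.596,.2767,.048)]:print((uv('scene',c)-[440,240])*3)
"
```

```text
[0.55528206 0.31399355 0.07563021] [494.61708325 272.30760053] [166.14150749 212.4855107 ] [492.75677879 269.99206467] [167.20896854 214.56988018]
[272.42759412 144.84758053]
[117.01755335 166.97174435]
```

Emit:
{"api": "carry_out", "payload": {
  "commands": [
    [[0,-0.25,0.2,0,0,0],[0,-0.25,0.2,0,0,0],[0,0,0.2,0,0,0],[0,0,0.2,0,0,0],[0,0,0.2,0,0,0],[0,0,0,0,0,0],[0,0,0,0,0,0]]
  ]
}}

```text
clock: 15.12
position: [0.4354, 0.3186, -0.0095]
ee_rot: [0.999, 0.054, -0.0, 0.001]
ft_force: [0.2, -0.8, -0.7]
grip_width: 0.216
grasp_force: 98.0
```

Emit:
{"api": "carry_out", "payload": {
  "commands": [
    [[0.15,0,0,0,0,0],[0.15,0,0,0,0,0],[0.15,0,0,0,0,0],[0.15,0,0,0,0,0],[0.1,0,0,0,0,0],[0.1,0,0,0,0,0],[0.1,0,0,0,0,0],[0.1,0,0,0,0,0],[0.1,0,0,0,0,0],[0.1,0,0,0,0,0],[0,0,0,0,0,0],[0,0,0,0,0,0]]
  ]
}}

```text
clock: 16.12
position: [0.4835, 0.3244, -0.0089]
ee_rot: [0.999, 0.054, -0.0, 0.0]
ft_force: [0.2, -0.0, -1.2]
grip_width: 0.209
grasp_force: 98.0
```

```bash
python3 -c "
from h import *
import cv2
go(np.array([.437,.3196,-.0094]),6.2)
b=camera('scene')[240:360,440:570,::-1];c=camera('top')[140:240,110:240,::-1]
o=np.zeros((600,800,3),np.uint8);b=cv2.resize(b,None,fx=3,fy=3,interpolation=2);c=cv2.resize(c,None,fx=3,fy=3,interpolation=2)
o[:360,:390]=b;o[:300,400:790]=c;cv2.imwrite('pics/s6.png',o[:370])"
```

```text
clock 16.1167 pos [ 0.4835  0.3244 -0.0089] F [ 0.15 -0.01 -1.15] q [-1.04  0.46  0.45  1.8  -0.24  0.93 -1.94] grip 0.2093203091697292 97.97054886817932
yaw 6.167334279312987 tool z [-0.e+00 -1.e-04 -1.e+00]
turn units [ 0.001  0.    -0.005] shift now [-1.169 -0.005  0.014] shift after turn [-1.169 -0.005  0.014]
```

View pics/s6.png

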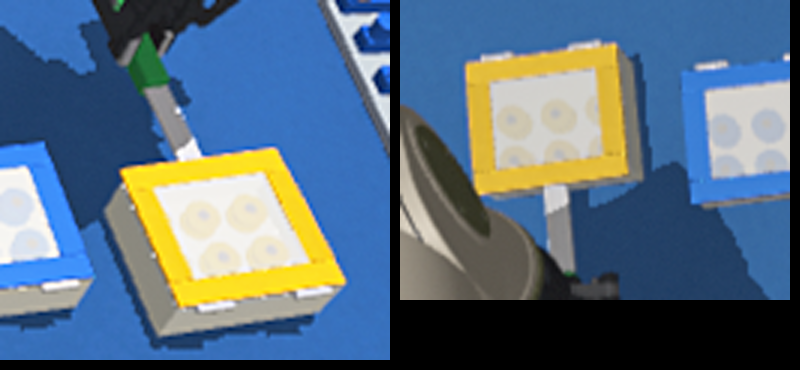

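The blade goes under the gold front edge in both views with no contact force. I'll insert it further, then lift the tip along the cover's arc.

Emit:
{"api": "carry_out", "payload": {
  "commands": [
    [[0.1,0,0,0,0,0],[0.1,0,0,0,0,0],[0.1,0,0,0,0,0],[0.1,0,0,0,0,0],[0.1,0,0,0,0,0],[0.1,0,0,0,0,0],[0,0,0,0,0,0],[0,0,0,0,0,0]]
  ]
}}

```text
clock: 16.88
position: [0.5075, 0.327, -0.0089]
ee_rot: [0.999, 0.054, -0.0, 0.0]
ft_force: [0.6, -0.1, -0.4]
grip_width: 0.21
grasp_force: 98.0
```

Emit:
{"api": "carry_out", "payload": {
  "commands": [
    [[0,0,-0.1,0,0,0],[0,0,-0.1,0,0,0],[0.015,0,-0.12,0,0,0],[0.015,0,-0.12,0,0,0],[0.015,0,-0.12,0,0,0],[0.02,0,-0.12,0,0,0],[0.04,0,-0.11,0,0,0],[0.04,0,-0.11,0,0,0],[0.05,0,-0.11,0,0,0],[0.05,0,-0.11,0,0,0],[0,0,0,0,0,0]]
  ]
}}

```text
clock: 17.8
position: [0.5179, 0.3284, 0.0371]
ee_rot: [0.999, 0.054, 0.001, -0.0]
ft_force: [0.6, -0.8, -1.1]
grip_width: 0.203
grasp_force: 97.8
```

```bash
python3 -c "
from h import *
import cv2
go(np.array([.437,.3196,-.0094]),6.2)
b=camera('scene')[220:360,440:570,::-1];c=camera('top')[140:240,110:240,::-1]
o=np.zeros((600,800,3),np.uint8);b=cv2.resize(b,None,fx=3,fy=3,interpolation=2);c=cv2.resize(c,None,fx=3,fy=3,interpolation=2)
o[:420,:390]=b;o[:300,400:790]=c;cv2.imwrite('pics/s7.png',o[:430])"
```

```text
clock 17.8 pos [0.5179 0.3284 0.0371] F [ 0.55 -0.77 -1.09] q [-1.01  0.46  0.47  1.69 -0.23  1.05 -1.93] grip 0.20301449142682546 97.81213045120239
yaw 6.165039441395752 tool z [ 1.3e-03  9.0e-04 -1.0e+00]
turn units [-0.007 -0.013 -0.006] shift now [-2.037  0.003  1.16 ] shift after turn [-2.035e+00  1.000e-03  1.162e+00]
```

View pics/s7.png

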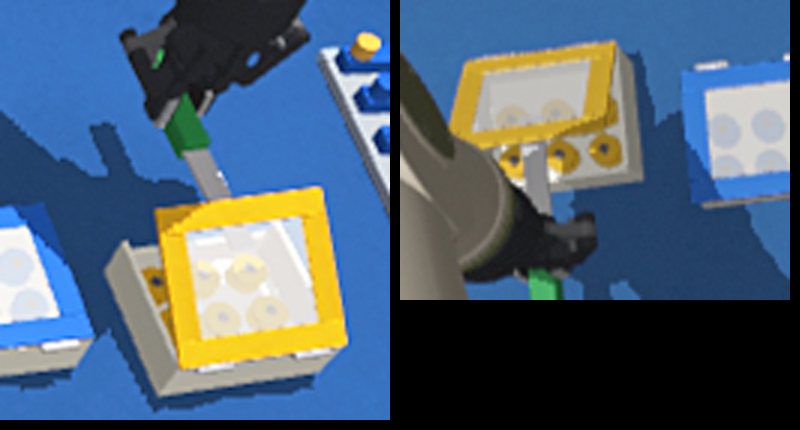

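The cover is up about 30 degrees and riding on the blade. I'll keep going along the arc.

Emit:
{"api": "carry_out", "payload": {
  "commands": [
    [[0.075,0,-0.1,0,0,0],[0.075,0,-0.1,0,0,0],[0.075,0,-0.1,0,0,0],[0.075,0,-0.1,0,0,0],[0.1,0,-0.08,0,0,0],[0.1,0,-0.08,0,0,0],[0.1,0,-0.08,0,0,0],[0.1,0,-0.08,0,0,0],[0.1,0,-0.04,0,0,0],[0.1,0,-0.04,0,0,0],[0.1,0,-0.04,0,0,0],[0,0,0,0,0,0],[0,0,0,0,0,0]]
  ]
}}

```text
clock: 18.98
position: [0.5572, 0.3324, 0.0697]
ee_rot: [0.999, 0.054, 0.0, -0.0]
ft_force: [0.3, 0.1, -0.2]
grip_width: 0.21
grasp_force: 98.4
```

```bash
cat >> h.py <<'E'
import cv2
def cover():
    "score cover angles: yellow-rim mask against the projected 108x120 rim frame, top and scene"
    H=np.array([.696,.3477,.044]);a=np.radians(6.2);x=np.array([np.cos(a),np.sin(a),0]);y=np.array([-np.sin(a),np.cos(a),0])
    M={}
    for n in("top","scene"):
        h=cv2.cvtColor(camera(n),cv2.COLOR_RGB2HSV);M[n]=cv2.inRange(h,(18,130,60),(32,255,255))>0
    out=[]
    for th in range(0,105,5):
        t=np.radians(th);u=-x*np.cos(t)+np.array([0,0,np.sin(t)]);r=[]
        for n in M:
            m=np.zeros((480,640),np.uint8)
            for (r0,r1,w),v in (((0,.108,.06),1),((.018,.088,.042),0)):
                q=[H+d*u+s*w*y for d,s in((r0,-1),(r0,1),(r1,1),(r1,-1))]
                cv2.fillPoly(m,[np.array([uv(n,p) for p in q]).round().astype(int)],v)
            m=m>0;c=M[n].copy();k=np.zeros_like(c);k[(slice(120,230),slice(100,215)) if n=="top" else (slice(200,370),slice(460,600))]=1
            r.append(round((m&c&k).sum()/((m|(c&k)).sum()),2))
        out.append((th,*r))
    print(sorted(out,key=lambda z:-z[1]-z[2])[:4])
E
python3 -c "
from h import *
go(np.array([.437,.3196,-.0094]),6.2);cover()"
```

```text
clock 18.9833 pos [0.5572 0.3324 0.0697] F [ 0.32  0.06 -0.16] q [-0.96  0.5   0.48  1.56 -0.25  1.14 -1.9 ] grip 0.20983871770449783 98.35436224937439
yaw 6.165868625953944 tool z [ 6.e-04  1.e-04 -1.e+00]
turn units [-0.001 -0.006 -0.006] shift now [-3.023 -0.004  1.975] shift after turn [-3.022 -0.006  1.977]
[(75, np.float64(0.2), np.float64(0.57)), (80, np.float64(0.07), np.float64(0.43)), (70, np.float64(0.01), np.float64(0.41)), (85, np.float64(0.05), np.float64(0.25))]
```

The cover is at about 75°, agreeing with the geometry. I'll withdraw the blade straight back, then check.

Emit:
{"api": "carry_out", "payload": {
  "commands": [
    [[-0.2,0,0,0,0,0],[-0.3,0,0,0,0,0],[-0.4,0,0,0,0,0],[-0.4,0,0,0,0,0],[-0.4,0,0,0,0,0],[-0.4,0,0,0,0,0],[-0.4,0,0,0,0,0],[-0.4,0,0,0,0,0],[-0.4,0,-0.1,0,0,0],[-0.2,0,-0.2,0,0,0],[0,0,-0.2,0,0,0],[0,0,0,0,0,0]]
  ]
}}

```text
clock: 20.08
position: [0.4179, 0.3182, 0.0914]
ee_rot: [0.999, 0.054, 0.001, -0.001]
ft_force: [0.9, 0.3, 0.3]
grip_width: 0.205
grasp_force: 98.3
```

```bash
python3 -c "
from h import *
go(np.array([.4563,-.2398,.09]),10);cover()"
```

```text
clock 20.0833 pos [0.4179 0.3182 0.0914] F [0.88 0.26 0.3 ] q [-1.16  0.2   0.48  1.87 -0.1   1.09 -2.11] grip 0.2050609029085337 98.2939875125885
yaw 6.224772438835278 tool z [ 0.0016  0.0026 -1.    ]
turn units [-0.022 -0.019 -0.629] shift now [-0.559 13.973  0.   ] shift after turn [-1.478 13.906  0.035]
[(75, np.float64(0.15), np.float64(0.57)), (80, np.float64(0.05), np.float64(0.43)), (70, np.float64(0.01), np.float64(0.41)), (20, np.float64(0.17), np.float64(0.17))]
```

Cover stays at about 75°. Now back over the mat.

Emit:
{"api": "carry_out", "payload": {
  "commands": [
    [[-0.03,0.3,0,0,0,0],[-0.03,0.75,0,0,0,0],[-0.03,0.75,0,0,0,0],[-0.03,0.75,0,0,0,0],[-0.03,0.75,0,0,0,0],[-0.03,0.75,0,0,0,0],[-0.03,0.75,0,0,0,0],[-0.03,0.75,0,0,0,0],[-0.03,0.75,0,0,0,0],[-0.03,0.75,0,0,0,0],[-0.03,0.75,0,0,0,0],[-0.03,0.75,0,0,0,0],[-0.03,0.75,0,0,0,0],[-0.03,0.75,0,0,0,0],[-0.03,0.75,0,0,0,0],[-0.03,0.75,0,0,0,0],[-0.03,0.75,0,0,0,0],[-0.03,0.75,0,0,0,0],[-0.03,0.75,0,0,0,0],[0,0.17,0,0,0,0]]
  ]
}}

```text
clock: 21.85
position: [0.4533, -0.2465, 0.0895]
ee_rot: [0.999, 0.051, -0.0, 0.001]
ft_force: [-0.8, -0.1, -0.1]
grip_width: 0.205
grasp_force: 98.3
```

Emit:
{"api": "carry_out", "payload": {
  "commands": [
    [[0,0,0,0,0,-0.63],[0,0,0.2,0,0,0],[0,0,0.3,0,0,0],[0,0,0.3,0,0,0],[0,0,0.3,0,0,0],[0,0,0.3,0,0,0],[0,0,0.3,0,0,0],[0,0,0.3,0,0,0],[0,0,0.3,0,0,0],[0,0,0.2,0,0,0],[0,0,0,0,0,0],[0,0,0,0,0,0]]
  ]
}}

```text
clock: 22.85
position: [0.4548, -0.2408, -0.0107]
ee_rot: [0.996, 0.087, -0.0, -0.0]
ft_force: [0.3, -1.1, -2.0]
grip_width: 0.203
grasp_force: 98.3
```

```bash
python3 -c "
from h import *
go(np.array([.4563,-.2398,-.032]),10)"
```

```text
clock 22.85 pos [ 0.4548 -0.2408 -0.0107] F [ 0.33 -1.09 -2.02] q [-0.33  0.42  0.86  1.99 -0.4   0.9  -0.66] grip 0.2031384386761606 98.27939987182617
yaw 9.938250793882123 tool z [-8.e-04 -0.e+00 -1.e+00]
turn units [-0.001  0.008 -0.01 ] shift now [ 0.043 -0.017  0.532] shift after turn [ 0.042 -0.017  0.532]
```

Emit:
{"api": "carry_out", "payload": {
  "commands": [
    [[0,0,0.1,0,0,0],[0,0,0.1,0,0,0],[0,0,0.1,0,0,0],[0,0,0.1,0,0,0],[0,0,0.05,0,0,0],[0,0,0.03,0,0,0],[0,0,0.03,0,0,0],[0,0,0,0,0,0],[0,0,0,0,0,0]]
  ]
}}

```text
clock: 23.6
position: [0.4551, -0.2407, -0.0308]
ee_rot: [0.996, 0.087, 0.0, 0.0]
ft_force: [-0.4, 0.0, -0.4]
grip_width: 0.206
grasp_force: 98.3
```

Emit:
{"api": "carry_out", "payload": {
  "commands": [
    [[0,0,0.03,0,0,0],[0,0,0,0,0,0],[0,0,0,0,0,0]]
  ]
}}

```text
clock: 23.85
position: [0.4551, -0.2406, -0.032]
ee_rot: [0.996, 0.087, 0.0, -0.0]
ft_force: [0.7, -0.5, -0.6]
grip_width: 0.204
grasp_force: 98.3
```

Emit:
{"api": "carry_out", "payload": {
  "commands": [
    [[0,0,0.02,0,0,0],[0,0,0,0,0,0],[0,0,0,0,0,0]]
  ]
}}

```text
clock: 24.1
position: [0.4551, -0.2406, -0.0324]
ee_rot: [0.996, 0.087, 0.0, -0.0]
ft_force: [-3.2, 2.4, 8.4]
grip_width: 0.211
grasp_force: 99.6
```

Contact at the same height as the pick (-0.0324, 8 N). I'll release and rise.

Emit:
{"api": "carry_out", "payload": {
  "commands": [
    [[0,0,0,0,0,0],[0,0,0,0,0,0],[0,0,0,0,0,0],[0,0,0,0,0,0],[0,0,0,0,0,0],[0,0,0,0,0,0],[0,0,0,0,0,0],[0,0,0,0,0,0],[0,0,0,0,0,0]]
  ],
  "hand": -1
}}

```text
clock: 24.85
position: [0.4551, -0.2406, -0.0328]
ee_rot: [0.996, 0.087, 0.0, -0.0]
ft_force: [0.1, 0.2, 0.4]
grip_width: 1.004
grasp_force: 0.0
```

Emit:
{"api": "carry_out", "payload": {
  "commands": [
    [[0,0,-0.1,0,0,0],[0,0,-0.2,0,0,0],[0,0,-0.3,0,0,0],[0,0,-0.3,0,0,0],[0,0,-0.4,0,0,0],[0,0,-0.4,0,0,0],[0,0,-0.4,0,0,0],[0,0,-0.4,0,0,0],[0,0,-0.4,0,0,0],[0,0,-0.4,0,0,0],[0,0,0,0,0,0],[0,0,0,0,0,0],[0,0,0,0,0,0]]
  ]
}}

```text
clock: 25.93
position: [0.4549, -0.2403, 0.0992]
ee_rot: [0.996, 0.087, 0.0, -0.0]
ft_force: [-0.8, 1.1, -0.3]
grip_width: 0.997
grasp_force: 0.0
```

```bash
python3 -c "
from h import *
go(np.array([.4563,-.2398,-.032]),10);cover()
im=camera('scene');h=cv2.cvtColor(im,cv2.COLOR_RGB2HSV)[225:330,180:300]
g=cv2.inRange(h,(50,100,40),(75,255,255));ys,xs=np.nonzero(g);print('green',len(xs),xs.min()+180,xs.max()+180,ys.min()+225,ys.max()+225)
b=cv2.imread('pics/scene0.png');h=cv2.cvtColor(b,cv2.COLOR_BGR2HSV)[225:330,180:300];g=cv2.inRange(h,(50,100,40),(75,255,255));ys,xs=np.nonzero(g);print('before',len(xs),xs.min()+180,xs.max()+180,ys.min()+225,ys.max()+225)
d=np.abs(im[:,:,::-1].astype(int)-b)[280:350,320:470].max(2);print('red/blue change px',(d>60).sum())
"
```

```text
clock 25.9333 pos [ 0.4549 -0.2403  0.0992] F [-0.82  1.09 -0.35] q [-0.46  0.24  0.97  1.91 -0.22  1.11 -0.8 ] grip 0.9971578042032677 0.0
yaw 9.966330744198078 tool z [ 3.e-04  6.e-04 -1.e+00]
turn units [-0.005 -0.003 -0.006] shift now [ 0.035 -0.005  3.279] shift after turn [ 0.036 -0.007  3.279]
[(75, np.float64(0.15), np.float64(0.57)), (80, np.float64(0.05), np.float64(0.43)), (70, np.float64(0.01), np.float64(0.41)), (20, np.float64(0.17), np.float64(0.17))]
green 263 239 250 238 272
before 265 238 250 239 272
red/blue change px 0
```

```bash
python3 -c "
from workcell import *
print(hand_in())"
```

```text
the job is handed in; nothing more can be done
None
```

Job done and handed in at about 26 s: the gold cover stands open at about 75° by my camera estimate, the opener is back on the mat where it lay, and the red and blue cases look unchanged.

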